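# Present a ring bar and hold the magnifier over its middle ring

## Robot

A 6-joint arm with a two-finger parallel gripper is mounted at the origin on the work surface. World frame = base frame: x ahead of the robot, y to its left, z up, the work surface at z = 0. Lengths are in m, angles in rad, forces in N, time in s.
With the tool pointing down it reaches from about 0.375 to 0.925 m from the base axis. Payload 5.7 kg.
Tool frame: the origin (TCP) lies at the very end of the fingers, on their centre line; the grasp point (between the pads) lies 19 mm behind it; z points along the fingers, y is the direction in which the jaws open and shut (so a half turn about z gives the same grasp; the last joint's range is limited). The gripper opens to 88 mm and grips with 3 to 60 N. Pads are 20 mm wide; open, the fingers measure 115 mm over their backs; the gripper's body (75 mm by 178 mm) begins 61 mm behind the grasp point.
Start: joints at [1.031, 0.359, 1.51, -0, 1.272, -0.115], TCP at [0.247, 0.547, 0.223] pointing down, gripper open.
Joint ranges: [-2.97, 2.97], [-1.01, 2.36], [0.21, 2.38], [-0.96, 4.11], [0.2, 2.71], [-2.98, 2.98]. Speed limits (rad/s): [2.39, 2.39, 3.14, 3.14, 3.14, 3.14].

## Interface

Orientations are given as [roll, pitch, yaw] about the fixed x, y, z axes, in that order (R = Rz(yaw) Ry(pitch) Rx(roll)).
In Python, from rig import r gives the robot as it stands.
- The arm moves only by the tool servo_tool, never from a script. Its argument "targets" is a list of rows, each a list of 3 entries, a list of its own where there are three numbers: the shift along the world's x, y, z in mm, then the turn, a rotation vector about the world's x, y, z in degrees, then the closure, from -1 (fully open) to 1 (shut), so that 0 is half open. In form: [[[tx, ty, tz], [wx, wy, wz], claw], ...]. A call has 1 to 10 rows; each row is the pose to reach, as a shift and turn from the pose commanded when the call began; what a row does not reach only later rows make up. A row lasts 1/8 s, in which the tool goes at most 62.5 mm and 10.7 degrees, less where a joint would pass 70% of its speed; a pose out of reach is approached as far as the arm can. A call with a gripper value outside its range is refused whole. The fingers move at their own pace and stop on an object; "newtons" is the grip in N (left out, the last holds). Time passes only in rows, so rows that repeat a pose let the fingers close. It gives the time, the measured TCP pose, the force and the opening at its end, in the units of the state.
- r.sense(): the state, without advancing time (a new reading comes with each control period).
- r.read_camera(name): name is "side" or "top"; returns the picture (400x640x3 uint8, blue, green, red); there is no depth.
- r.camera_params(name): a dict with "fov_y" (degrees; the focal length in pixels is half the picture's height over the tangent of half this angle, whatever the lens; pixels are square), "cx", "cy" (the principal point, pixels), "extrinsics" (4x4, takes a point from world to camera coordinates). Camera axes: x right, y up, looking along -z (the intrinsics and any distortion apply to the point x, -y, -z); pixel columns grow to the right and rows downward; lengths in m; the calibration is good to about 2 mm. A picture is of the moment at which its call begins. camera_params takes no time and is no camera call.
- r.finish_job(): hands the job in, once; it reports no verdict.
Trained networks look in the newest picture that a camera, given by its name, has taken for a name from the list of things; names that differ only in an ending like _2 or _b are one class to them, and where a whole thing is asked for, a point or a joint stands for the part that bears it (a point fixed in the world has none). Each returns a list of dicts, best first, with "p" (0 to 1); they miss things now and then, are a little off and sometimes report something else, mostly with a low value. They report only what shows in the picture. A call takes as long as a camera call. They do not tell look-alikes from the thing itself.
- r.search_frame(camera, target): "position" ([x, y, z] in m, in the coordinates of the camera as it stood for that picture, good to about 4 mm: the middle of the surface that is visible of it).
- r.regions_of(camera, target): "pixels" (400x640 bool, what is visible of it).
- r.mark_of(camera, target): "position" ([x, y, z] in m, in the coordinates of the camera as it stood for that picture, good to about 4 mm: a listed point, or the origin of a listed thing).
The state is a dict: "t": time; "qpos": joint angles; "qvel": joint speeds; "tau": joint torques, N m; "position": TCP position; "eef_rot": TCP orientation; "ft_force": force on the tool from outside, world axes, zero at the start; "moment": the same for the moment, N m; "width": finger opening in m.
Only numpy, scipy, OpenCV 4.12 (cv2) and the standard library are available. Lean on these libraries where they do the work, as an engineer would, in place of code of your own. Each camera call takes 0.05 s, during which the arm holds its last target.

## Task

Lay the padded ring bar, rings up, centred across the two slotted posts of the wooden stand and let go of it. Then pick up the hand magnifier by its handle, carry it over the displays and finish while still holding it there, lens level and centred above the big stone of the bar's middle ring with a gap of about 15 mm under it, and handle square to the bar (to either side). The magnifier must not touch the ring bar at any time, and the other goods stay where they are.

Things in the scene. Friction and masses are not known exactly. Their poses are not given: they have to be found in the camera images.
- bar_centre (a point): Centre (half-way up, mid-length) of the loose cream padded ring bar, 220 long (its x), 24 wide (y), 22 mm high (z up), about 150 g, lying on the table. Five finger rings stand 40 mm apart along its top, the outer four reaching about 11 mm above it, the middle one 16 mm. Its two ends are alike. It can be gripped across its 24 mm width at mid-length, fingers either side of the middle ring.
- bar_stone (a point): Highest point of the big square amber stone on the middle ring of that bar: 27 mm above the bar's centre, 16 mm above its padding. Axes as the bar's (x along the bar).
- cradle_seat (a point): Dark wooden stand fixed to the table. The point lies midway between its two slotted posts at the level of the slot floors, 75 mm above the table; x runs from post to post, y across, z up. Posts are 14 mm thick, centred 80 mm either side of the point; slots are 30 mm wide at the floor, flaring to about 45 mm at the top, 22 mm deep, open along x. Base plate 210 x 70 x 12 mm; free space between the posts above it. A bar laid in it has its centre 11 mm above this point.
- loupe_grip (a point): Grip point on the hand magnifier's handle, half-way up the handle. The handle is a black bar 96 mm long, 18 wide, 16 high, reaching from 30 mm before this point (lens side) to 66 mm behind it; flat underside on the table. The frame's x points from the lens to the handle's end, z up. Whole magnifier 182 mm long, about 120 g, balance point about 25 mm from this point towards the lens.
- loupe_lens (a point): Centre of the magnifier's round lens, 80 mm from the grip point, 7 mm above the underside of the lens frame (72 mm outside diameter, 14 mm thick, underside level with the handle's underside). Axes as the grip point's.
- tstand: Bracelet stand, loose: a navy roll 150 mm long (its x) and 36 mm thick on a post, 100 mm high in all, base 110 x 50 mm; origin under its centre. Stands between the magnifier and bar on the right and the wooden stand on the left. Leave it alone.
- cone: White ring cone, loose, 52 mm across the foot, 88 mm high; origin under its centre. Leave it alone.
- giftbox: Red gift box, loose, 79 x 79 x 48 mm; origin under its centre. Leave it alone.
- dish: Blue coin dish, loose, 90 mm across, 30 mm high; origin under its centre. Leave it alone.
- calculator: Grey calculator, loose, 120 (x) x 75 x 15 mm; origin under its centre. Leave it alone.
- pot: Amber jar with metal cap, loose, 56 mm across, 55 mm high; origin under its centre. Leave it alone.
Things that resemble listed ones, but are neither listed nor needed, are in the scene too. There is more than one size of the part that bears cradle_seat; the job needs the smaller. There is more than one size of the part that bears bar_centre; the job needs the larger.

How it is judged:
On the way, in this order (a step that is already met when the one before it is completed fails the run):
1. the ring bar lies in both slots of the wooden stand, centred, level, and released (x of bar_centre in the frame of cradle_seat between -0.025 and 0.025 m and y of bar_centre in the frame of cradle_seat between -0.008 and 0.008 m and z of bar_centre in the frame of cradle_seat between 0.006 and 0.016 m and angle between bar_centre's own z axis and vertical below 0.1 rad and angle between the x axis of bar_centre and the x axis of cradle_seat, either way round below 0.12 rad and contact force between the fingers and bar below 0.1 N and linear speed of bar below 0.02 m/s), for 0.2 s.
2. the magnifier is held level, still and square to the bar just above the middle ring's stone (z of loupe_lens in the frame of bar_stone between 0.012 and 0.037 m and horizontal distance between loupe_lens and bar_stone below 0.012 m and angle between loupe_lens's own z axis and vertical below 0.15 rad and angle between the x axis of loupe_lens and the y axis of bar_stone, either way round below 0.25 rad and contact force between the fingers and loupe above 1 N and linear speed of loupe below 0.02 m/s and contact force between loupe and bar below 0.1 N and contact force between loupe and cradle below 0.1 N and contact force between loupe and tstand below 0.1 N and contact force between loupe and cone below 0.1 N and contact force between loupe and giftbox below 0.1 N and contact force between loupe and dish below 0.1 N and contact force between loupe and calculator below 0.1 N and contact force between loupe and pot below 0.1 N), for 0.2 s.
At the end, for the whole second after the job is handed in: Bar released in both slots, rings up, within 25 mm of centred along the stand. Magnifier held still by the fingers, touching nothing else: lens within 12 mm sideways of the stone, gap 5 to 30 mm, level within 0.15 rad, handle square to the bar within 0.25 rad; other goods moved under 20 mm (all of step 1 and all of step 2); the arm keeps its last pose, push and grip.
It fails at once if the magnifier touches the ring bar (contact force between loupe and bar above 0.5 N).
It fails at once if any of the other goods (bracelet stand, cone, gift box, dish, calculator, jar) is moved more than 20 mm (distance of any of tstand, cone, giftbox, dish, calculator, pot from where it was at the start of the episode above 0.02 m).
It also fails if it takes over 69 s, if anything falls off the work surface, if the arm or the gripper's body presses on something with over 40 N, if the wrist force passes 120 N, or if a joint passes its speed limit or range.

## Working session

There is one attempt and no reset: what is moved stays moved. The work goes in short steps, Python scripts to look and compute and a tool call to move; the robot and the scene stay as the last step left them, time stands still between calls to the robot, and variables do not carry over. Pictures are saved under pics/ and viewed, and the job is handed in when it is done.

Besides the shell and the picture viewer there is one more tool, called after "Call:" by a JSON object that holds its "name" and its "arguments". servo_tool: Moves the arm, as the interface text tells. Its arguments: {"type":"object","properties":{"targets":{"type":"array","items":{"type":"array"}},"newtons":{"type":"number"}},"required":["targets"]}

```bash
ls; mkdir -p pics; python3 - <<'E'
from rig import r
import cv2,numpy as np
for c in ("side","top"):
    cv2.imwrite(f"pics/{c}0.png",r.read_camera(c)); print(c,r.camera_params(c))
s=r.sense();print(s)
E
```

```text
pics
side {'fov_y': 51.332389974843, 'cx': 319.19617047387675, 'cy': 194.70513788130802, 'extrinsics': array([[ 0.68023298, -0.73297194, -0.00593476, -0.35620308],
       [ 0.56794938,  0.52193123,  0.63641284, -0.32754286],
       [-0.46337522, -0.43627965,  0.77132579, -0.96252979],
       [ 0.        ,  0.        ,  0.        ,  1.        ]])}
top {'fov_y': 42.88820610242344, 'cx': 327.12711302250233, 'cy': 198.91123124635928, 'extrinsics': array([[-1.01476568e-02, -9.99945729e-01, -2.35895459e-03,
         8.88080231e-03],
       [ 9.88257306e-01, -1.03886713e-02,  1.52445313e-01,
        -4.96693412e-01],
       [-1.52461546e-01, -7.84291398e-04,  9.88309092e-01,
        -1.48646545e+00],
       [ 0.00000000e+00,  0.00000000e+00,  0.00000000e+00,
         1.00000000e+00]])}
{'t': 0.1, 'qpos': array([ 1.03090486e+00,  3.59451972e-01,  1.51131084e+00, -6.07260508e-06,
        1.27251339e+00, -1.15071015e-01]), 'qvel': array([-0.00030345, -0.00163222, -0.00144456, -0.00131125, -0.00033321,
        0.0003654 ]), 'tau': array([ 3.43289248e-04, -5.16359138e+01, -2.71407688e+01,  6.75122137e-02,
        2.75645190e-02, -6.02439945e-05]), 'position': array([0.24696499, 0.54613259, 0.22188744]), 'eef_rot': array([-3.13991958e+00, -1.87536758e-04,  2.71677383e+00]), 'ft_force': array([ 0.07534129, -0.61929769, -0.41008754]), 'moment': array([-0.00017422, -0.05559032, -0.0178832 ]), 'width': 0.08807915962362924}
```

View pics/side0.png

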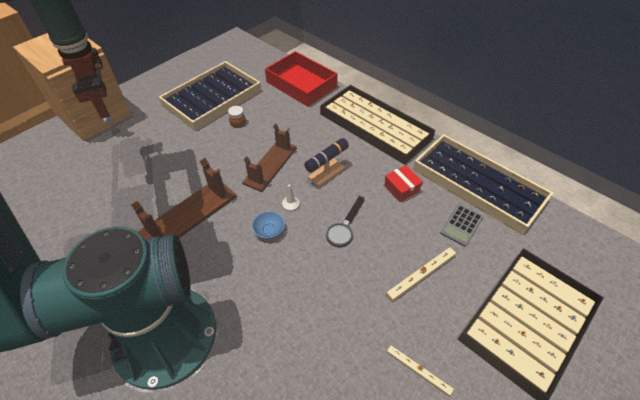

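View pics/top0.png

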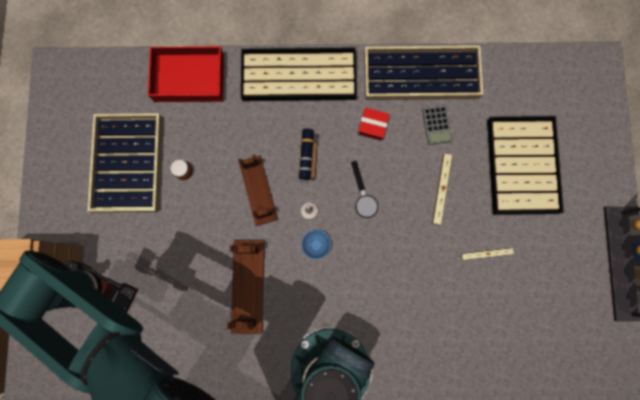

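```bash
cat > h.py <<'E'
from rig import r
import cv2,numpy as np
def cam(c):
    p=r.camera_params(c); return 200/np.tan(np.radians(p['fov_y']/2)),p['cx'],p['cy'],np.array(p['extrinsics'])
def tow(c,q):
    E=cam(c)[3]; return E[:3,:3].T@(np.array(q)-E[:3,3])
def proj(c,w):
    f,cx,cy,E=cam(c); q=E[:3,:3]@np.array(w)+E[:3,3]; return np.array([cx+f*q[0]/-q[2],cy-f*q[1]/-q[2]])
def ray(c,u,v,z):
    f,cx,cy,E=cam(c); d=E[:3,:3].T@np.array([(u-cx)/f,-(v-cy)/f,-1]); o=-E[:3,:3].T@E[:3,3]
    return o+d*(z-o[2])/d[2]
E
python3 - <<'E'
from h import *
for n in ("bar_centre","bar_stone","cradle_seat","loupe_grip","loupe_lens","tstand"):
  for c in ("top","side"):
    for d in r.mark_of(c,n)[:4]:
        w=tow(c,d['position']); print(n,c,round(d['p'],2),np.round(w,4),np.round(proj(c,w)))
E
```

```text
bar_centre top 0.82 [ 0.3274 -0.4746  0.0058] [487. 255.]
bar_centre top 0.74 [ 0.5964  0.4462 -0.004 ] [184. 171.]
bar_centre top 0.63 [ 0.5277 -0.3481  0.0021] [442. 190.]
bar_centre side 0.81 [ 0.3345 -0.4733  0.0056] [419. 370.]
bar_centre side 0.79 [ 0.5289 -0.3438  0.0176] [421. 273.]
bar_stone top 0.85 [ 0.331  -0.4773  0.0238] [490. 253.]
bar_stone top 0.69 [ 0.5308 -0.3458  0.0359] [443. 187.]
bar_stone side 0.9 [ 0.5336 -0.3436  0.0377] [424. 267.]
bar_stone side 0.57 [ 0.3333 -0.4717  0.0302] [420. 366.]
cradle_seat top 0.93 [0.2432 0.2412 0.0978] [243. 286.]
cradle_seat top 0.7 [0.5331 0.2154 0.0694] [255. 186.]
cradle_seat top 0.44 [0.3614 0.0411 0.0009] [315. 245.]
cradle_seat top 0.32 [ 0.728  -0.1398  0.0029] [372. 127.]
cradle_seat side 0.93 [0.5324 0.2195 0.0791] [267. 148.]
cradle_seat side 0.71 [0.2474 0.2445 0.1013] [181. 193.]
cradle_seat side 0.44 [ 0.7345 -0.3398  0.0008] [461. 226.]
loupe_grip top 0.77 [ 0.5557 -0.0966  0.0042] [360. 181.]
loupe_grip top 0.4 [ 0.5322 -0.3472  0.0062] [441. 188.]
loupe_grip side 0.78 [ 0.5551 -0.0908  0.0133] [350. 213.]
loupe_grip side 0.75 [0.5969 0.447  0.0019] [238. 123.]
loupe_lens top 0.9 [ 0.4758 -0.1148  0.0033] [366. 207.]
loupe_lens top 0.59 [ 0.5325 -0.3448  0.0327] [443. 186.]
loupe_lens top 0.5 [ 0.732  -0.3415 -0.0051] [436. 126.]
loupe_lens side 0.89 [ 0.4836 -0.1131  0.0077] [340. 234.]
loupe_lens side 0.22 [ 0.735  -0.1402  0.0047] [402. 188.]
tstand top 0.87 [ 6.255e-01  6.750e-02 -4.000e-04] [306. 160.]
tstand side 0.57 [0.624  0.0687 0.006 ] [325. 173.]
```

```bash
python3 - <<'E'
from h import *
for c in ("top","side"):
  im=r.read_camera(c)
  if c=="top":
    crops={"bar":(400,140,480,235),"loupe":(335,150,395,225),"cr":(225,140,285,230)}
  else: crops={"bar":(375,235,470,310),"loupe":(310,185,380,255),"cr":(230,115,310,195)}
  for k,(a,b,e,f) in crops.items():
    cv2.imwrite(f"pics/{c}_{k}.png",cv2.resize(im[b:f,a:e],None,fx=6,fy=6,interpolation=cv2.INTER_CUBIC))
  for n in ("bar_centre","loupe_grip","cradle_seat"):
    for d in r.regions_of(c,n)[:3]:
      m=d['pixels']; ys,xs=np.nonzero(m)
      P=np.c_[xs,ys].astype(float); mu=P.mean(0); C=np.cov(P.T); w,V=np.linalg.eigh(C); 
      z={"bar_centre":.02,"loupe_grip":.012,"cradle_seat":.08}[n]
      W=np.array([ray(c,x,y,z)[:2] for x,y in P]); wm=W.mean(0); ww,VV=np.linalg.eigh(np.cov(W.T)); a=VV[:,1]; t=(W-wm)@a; b=(W-wm)@VV[:,0]
      print(c,n,round(d['p'],2),len(xs),mu.round(1),wm.round(4),"ang",np.degrees(np.arctan2(a[1],a[0])).round(1),"ext",t.min().round(3),t.max().round(3),b.min().round(3),b.max().round(3), "mid",(wm+a*(t.max()+t.min())/2+VV[:,0]*(b.max()+b.min())/2).round(4))
E
```

```text
top bar_centre 0.82 664 [442. 189.] [ 0.5268 -0.3456] ang 168.6 ext -0.114 0.108 -0.015 0.015 mid [ 0.5295 -0.3464]
top bar_centre 0.71 287 [487.3 253.2] [ 0.3309 -0.4716] ang 95.8 ext -0.077 0.077 -0.009 0.008 mid [ 0.331  -0.4719]
top bar_centre 0.65 705 [373.7 123.7] [ 0.7341 -0.143 ] ang 162.1 ext -0.046 0.046 -0.04 0.041 mid [ 0.7345 -0.1433]
top loupe_grip 0.83 631 [364.  196.7] [ 0.5066 -0.1087] ang -165.7 ext -0.117 0.064 -0.035 0.035 mid [ 0.5324 -0.1022]
top cradle_seat 0.88 1621 [258.1 189.7] [0.5201 0.2051] ang -164.5 ext -0.106 0.101 -0.035 0.036 mid [0.5228 0.2054]Traceback (most recent call last):
  File "<stdin>", line 14, in <module>
  File "h.py", line 10, in ray
    f,cx,cy,E=cam(c); d=E[:3,:3].T@np.array([(u-cx)/f,-(v-cy)/f,-1]); o=-E[:3,:3].T@E[:3,3]
              ~~~^^^
  File "h.py", line 4, in cam
    p=r.camera_params(c); return 200/np.tan(np.radians(p['fov_y']/2)),p['cx'],p['cy'],np.array(p['extrinsics'])
ValueError: time passes only in moves, steps and waits
```

```bash
cat > h.py <<'E'
from rig import r
import cv2,numpy as np,functools
@functools.lru_cache(None)
def cam(c):
    p=r.camera_params(c); return 200/np.tan(np.radians(p['fov_y']/2)),p['cx'],p['cy'],np.array(p['extrinsics'])
def tow(c,q):
    E=cam(c)[3]; return E[:3,:3].T@(np.array(q)-E[:3,3])
def proj(c,w):
    f,cx,cy,E=cam(c); q=E[:3,:3]@np.array(w)+E[:3,3]; return np.array([cx+f*q[0]/-q[2],cy-f*q[1]/-q[2]])
def ray(c,u,v,z):
    f,cx,cy,E=cam(c); d=E[:3,:3].T@np.array([(u-cx)/f,-(v-cy)/f,-1]); o=-E[:3,:3].T@E[:3,3]
    return o+d*(z-o[2])/d[2]
E
python3 - <<'E'
from h import *
print(r.sense()['t'])
c="side"; cam(c); im=r.read_camera(c)
crops={"bar":(375,235,470,310),"loupe":(310,185,380,255),"cr":(230,115,310,195)}
for k,(a,b,e,f) in crops.items():
    cv2.imwrite(f"pics/{c}_{k}.png",cv2.resize(im[b:f,a:e],None,fx=6,fy=6,interpolation=cv2.INTER_CUBIC))
E
```

```text
0.9
```

View pics/top_cr.png

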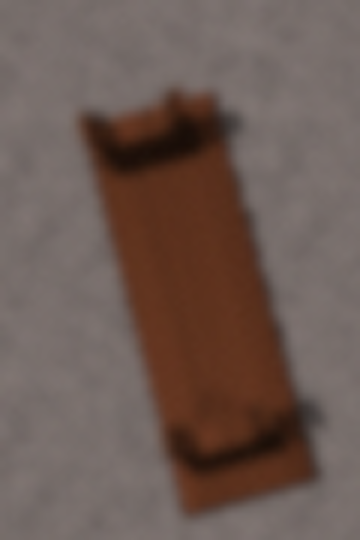

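View pics/top_bar.png

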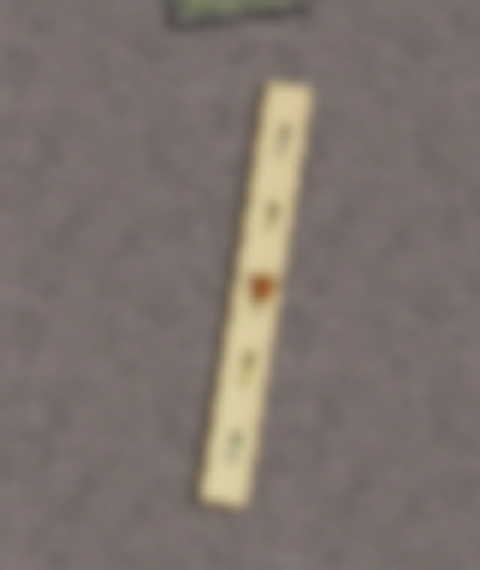

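View pics/top_loupe.png

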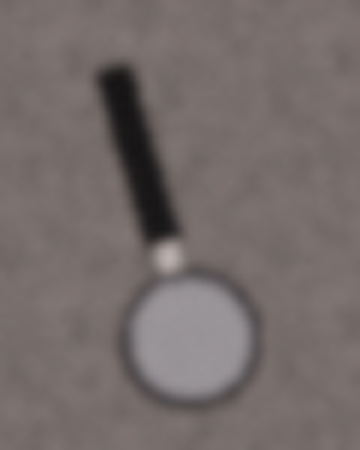

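View pics/side_cr.png

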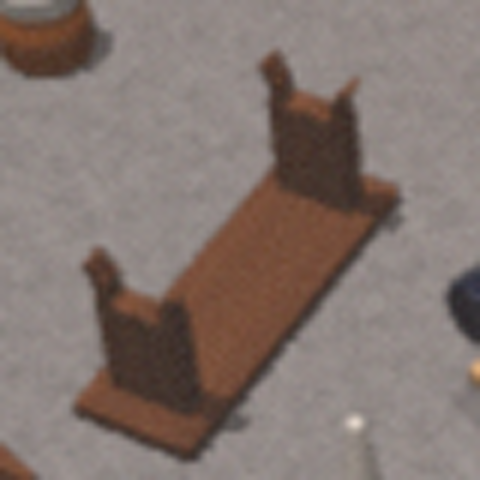

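```bash
cat > fit.py <<'E'
from h import *
from scipy.optimize import minimize
S=4
def box(x0,x1,y0,y1,z0,z1): return np.array([[x,y,z] for x in(x0,x1) for y in(y0,y1) for z in(z0,z1)])
def disc(cx,rad,z0,z1):
    a=np.linspace(0,2*np.pi,40); return np.array([[cx+rad*np.cos(t),rad*np.sin(t),z] for t in a for z in(z0,z1)])
def barm(p): return [box(-.11,.11,-.012,.012,0,.022)]
def cradm(p):
    L=[box(-.105,.105,-.035,.035,0,.012)]; w=p[3]
    for s in(-.08,.08):
        L.append(box(s-.007,s+.007,-w,w,0,.075))
        for q in (1,-1):
            L.append(np.array([[s+e,q*y,z] for e in(-.007,.007) for y,z in((.015,.075),(w,.075),(w,.097),(.0225,.097))]))
    return L
def loum(p): return [box(-.03,.066,-.009,.009,0,.016),disc(-.08,.036,0,.014),box(-.046,-.028,-.005,.005,.002,.012)]
def render(c,model,p,off,shape):
    M=np.zeros((shape[0]*S,shape[1]*S),np.uint8); R=np.array([[np.cos(p[2]),-np.sin(p[2])],[np.sin(p[2]),np.cos(p[2])]])
    for V in model(p):
        W=V.copy(); W[:,:2]=V[:,:2]@R.T+p[:2]
        uv=np.array([proj(c,w) for w in W])+.5-off
        h=cv2.convexHull((uv*S*16).astype(np.int32))
        cv2.fillConvexPoly(M,h,255,shift=4)
    return cv2.resize(M,(shape[1],shape[0]),interpolation=cv2.INTER_AREA)/255.
def pick(c,n,uv):
    best=None
    for d in r.regions_of(c,n):
        ys,xs=np.nonzero(d['pixels']); 
        dd=np.hypot(xs.mean()-uv[0],ys.mean()-uv[1])
        if dd<15 and (best is None or d['p']>best[0]): best=(d['p'],d['pixels'])
    return best[1] if best else None
def fit(n,model,p0,zc,cams=("top","side"),name=None):
    data=[]
    for c in cams:
        im=r.read_camera(c); uv=proj(c,[p0[0],p0[1],zc]); m=pick(c,n,uv)
        if m is None: print("miss",c,n); continue
        ys,xs=np.nonzero(m); a,b=xs.min()-10,ys.min()-10; m=m[b:ys.max()+11,a:xs.max()+11].astype(float)
        data.append((c,m,np.array([a,b]),im))
    def cost(p,only=None): return sum(np.abs(render(c,model,p,o,m.shape)-m).sum()/m.sum() for c,m,o,_ in data if only in(None,c))
    out=[]
    for only in [None]+[d[0] for d in data]:
        k=len(p0); sim=np.array([p0]+[np.array(p0)+np.eye(k)[i]*[.01,.01,.08,.005][i] for i in range(k)])
        s=minimize(cost,p0,args=(only,),method="Nelder-Mead",options=dict(initial_simplex=sim,xatol=1e-5,fatol=1e-5,maxiter=250))
        print(n,only or "both",s.x.round(4),"yaw",np.degrees(s.x[2]).round(1),"cost",round(s.fun,3)); out.append(s.x)
    for c,m,o,im in data:
        h,w=m.shape; cr=cv2.resize(im[o[1]:o[1]+h,o[0]:o[0]+w],None,fx=6,fy=6,interpolation=cv2.INTER_CUBIC)
        R=cv2.resize((render(c,model,out[0],o,m.shape)*255).astype(np.uint8),None,fx=6,fy=6)
        cs,_=cv2.findContours((R>127).astype(np.uint8),cv2.RETR_EXTERNAL,cv2.CHAIN_APPROX_NONE); cv2.drawContours(cr,cs,-1,(0,255,0),1)
        cv2.imwrite(f"pics/{name or n}_{c}_fit.png",cr[:600,:800])
    return out
E
python3 - <<'E'
from fit import *
fit("bar_centre",barm,[.529,-.346,np.radians(-11.4)],.015)
fit("loupe_grip",loum,[.556,-.094,np.radians(14.3)],.01)
fit("cradle_seat",cradm,[.533,.217,np.radians(15.5),.027],.05)
E
```

```text
bar_centre both [ 0.5312 -0.3462 -0.1928] yaw -11.0 cost 0.344
bar_centre top [ 0.5304 -0.3474 -0.2018] yaw -11.6 cost 0.091
bar_centre side [ 0.5343 -0.3446 -0.1957] yaw -11.2 cost 0.164
miss top loupe_grip
miss side loupe_grip
loupe_grip both [ 0.556  -0.094   0.2496] yaw 14.3 cost 0.0
cradle_seat both [0.5354 0.2181 0.2715 0.0232] yaw 15.6 cost 0.211
cradle_seat top [0.5336 0.215  0.2705 0.0226] yaw 15.5 cost 0.057
cradle_seat side [0.5375 0.2228 0.2694 0.0224] yaw 15.4 cost 0.056
```

```bash
sed -i 's/dd<15/dd<25/' fit.py; python3 - <<'E'
from fit import *
fit("loupe_grip",loum,[.556,-.094,np.radians(14.3)],.01)
print(r.sense()['t'])
E
python3 -c "
import cv2,numpy as np
L=[cv2.imread(f'pics/{n}_{c}_fit.png') for n in('bar_centre','loupe_grip','cradle_seat') for c in('top','side')]
L=[cv2.resize(i,(260,300)) for i in L]
cv2.imwrite('pics/m.png',np.vstack([np.hstack(L[:3]),np.hstack(L[3:])]))"
```

```text
loupe_grip both [ 0.5577 -0.0937  0.264 ] yaw 15.1 cost 0.231
loupe_grip top [ 0.5579 -0.0953  0.2572] yaw 14.7 cost 0.092
loupe_grip side [ 0.5583 -0.0918  0.2634] yaw 15.1 cost 0.075
1.75
```

View pics/m.png

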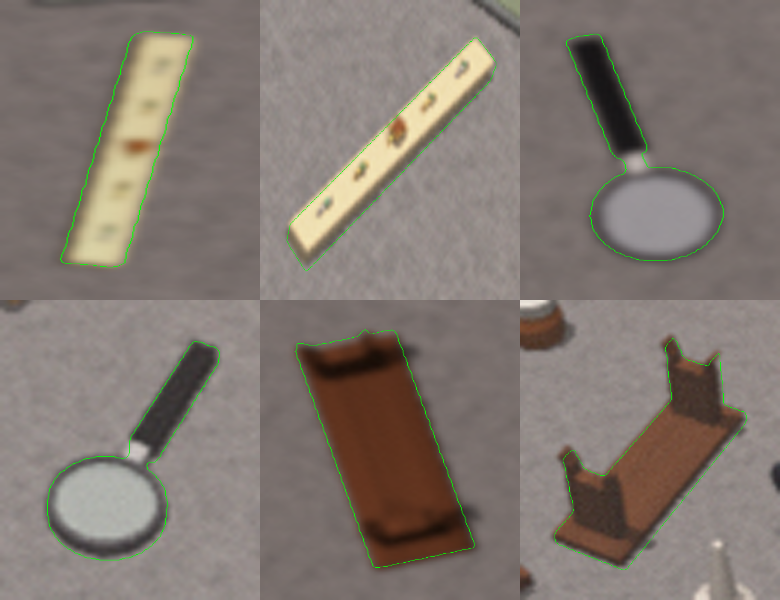

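Call:
{"name": "servo_tool", "arguments": {"targets": [[[142,-446,10],[0,0,-84],-1],[[142,-446,10],[0,0,-84],-1],[[142,-446,10],[0,0,-84],-1],[[142,-446,10],[0,0,-84],-1],[[142,-446,10],[0,0,-84],-1],[[142,-446,10],[0,0,-84],-1],[[142,-446,10],[0,0,-84],-1],[[142,-446,10],[0,0,-84],-1],[[142,-446,10],[0,0,-84],-1]]}}

```text
t: 2.88
position: [0.3901, 0.0991, 0.2329]
eef_rot: [3.141, -0.0, 1.247]
ft_force: [-0.7, 0.4, 0.1]
width: 0.0879
```

Call:
{"name": "servo_tool", "arguments": {"targets": [[[142,-447,-133],[0,0,-83],-1],[[142,-447,-133],[0,0,-83],-1],[[142,-447,-133],[0,0,-83],-1],[[142,-447,-133],[0,0,-83],-1],[[142,-447,-133],[0,0,-83],-1],[[142,-447,-133],[0,0,-83],-1],[[142,-447,-133],[0,0,-83],-1],[[142,-447,-133],[0,0,-83],-1],[[142,-447,-133],[0,0,-83],-1],[[142,-447,-133],[0,0,-83],-1]]}}

```text
t: 4.12
position: [0.5313, -0.3443, 0.0992]
eef_rot: [-3.14, 0.001, -0.195]
ft_force: [0.0, 1.1, -0.4]
width: 0.088
```

```bash
python3 - <<'E'
from h import *
s=r.sense(); print(s['t'],s['position'],s['eef_rot'],s['qpos'])
T=s['position']; out=[]
for c in ("top","side"):
    im=r.read_camera(c).copy(); u=proj(c,T); print(c,u)
    a,b=(np.array(u)-[35,40]).astype(int); cr=cv2.resize(im[b:b+80,a:a+70],None,fx=6,fy=6,interpolation=cv2.INTER_CUBIC)
    y=s['eef_rot'][2]-np.pi/2; j=np.array([np.cos(y),np.sin(y),0])
    for P,col in ((T,(0,0,255)),(T+.044*j,(0,255,0)),(T-.044*j,(0,255,0))):
        q=((proj(c,P)+.5-[a,b])*6).astype(int); cv2.drawMarker(cr,tuple(int(v) for v in q),col,0,12,1)
    out.append(cr[:480,:400])
cv2.imwrite("pics/abovebar.png",np.hstack(out))
E
```

```text
4.125 [ 0.5312862  -0.34426708  0.09916766] [-3.13995121e+00  1.46233385e-03 -1.94578843e-01] [-6.84469985e-01  5.31237572e-01  1.55971910e+00  8.75164797e-04
  1.05269883e+00  1.08047219e+00]
top [447.56376799 182.60544441]
side [428.09316701 255.0441982 ]
```

View pics/abovebar.png

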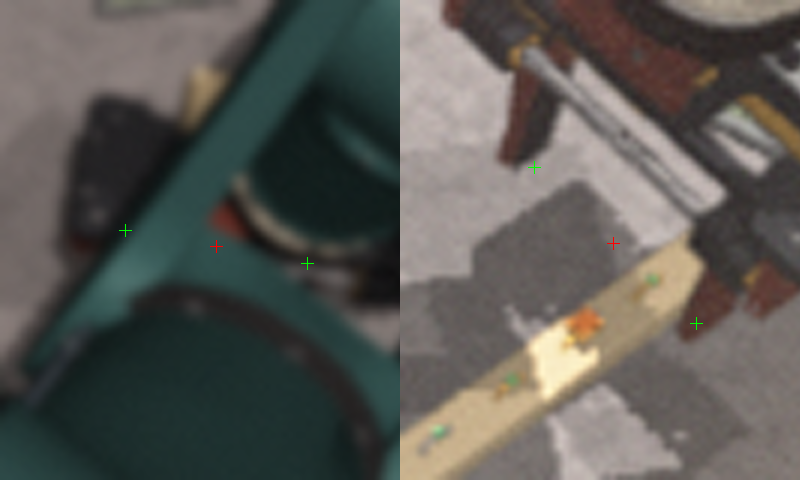

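Call:
{"name": "servo_tool", "arguments": {"targets": [[[0,0,-50],[0,0,0],-1],[[0,0,-80],[0,0,0],-1],[[0,0,-94],[0,0,0],-1],[[0,0,-94],[0,0,0],-1],[[0,0,-94],[0,0,0],1],[[0,0,-94],[0,0,0],1],[[0,0,-94],[0,0,0],1],[[0,0,-94],[0,0,0],1],[[0,0,-94],[0,0,0],1]], "newtons": 25}}

```text
t: 5.35
position: [0.5313, -0.3464, 0.0057]
eef_rot: [-3.142, -0.0, -0.198]
ft_force: [-0.3, 0.6, -0.0]
width: 0.0412
```

```bash
python3 - <<'E'
from h import *
s=r.sense(); print(s['t'],s['position'],s['eef_rot'],s['width'])
c="side"; im=r.read_camera(c)
cv2.imwrite("pics/grip1.png",cv2.resize(im[210:320,360:490],None,fx=5,fy=5,interpolation=cv2.INTER_CUBIC))
E
```

```text
5.35 [ 0.53126672 -0.34642362  0.00571623] [-3.14152632e+00 -9.28994620e-05 -1.97989037e-01] 0.04119837706465972
```

View pics/grip1.png

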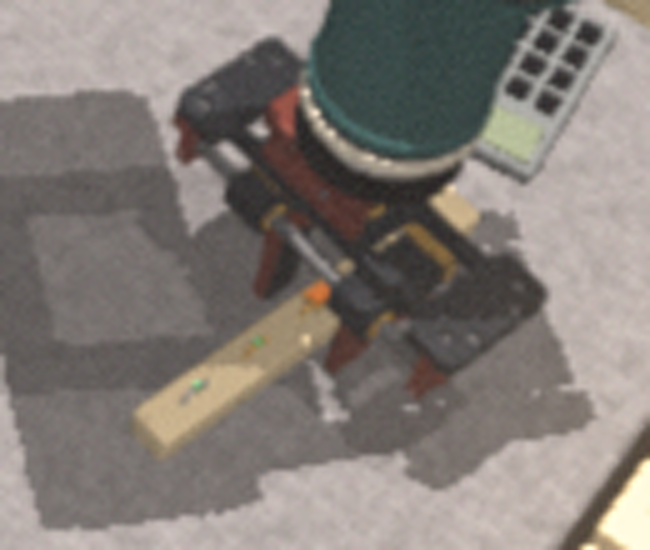

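Call:
{"name": "servo_tool", "arguments": {"targets": [[[0,0,0],[0,0,0],1],[[0,0,0],[0,0,0],1],[[0,0,0],[0,0,0],1],[[0,0,0],[0,0,0],1],[[0,0,0],[0,0,0],1]]}}

```text
t: 6.02
position: [0.5313, -0.3464, 0.0056]
eef_rot: [-3.141, 0.0, -0.198]
ft_force: [0.6, 0.1, -0.6]
width: 0.0238
```

Call:
{"name": "servo_tool", "arguments": {"targets": [[[0,0,20],[0,0,0],1],[[0,0,60],[0,0,0],1],[[0,0,110],[0,0,0],1],[[0,30,160],[0,0,0],1],[[1,70,190],[0,0,4],1],[[1,120,200],[0,0,8],1],[[2,180,200],[0,0,12],1],[[2,240,200],[0,0,16],1],[[2,300,200],[0,0,20],1],[[2,300,200],[0,0,20],1]]}}

```text
t: 7.28
position: [0.5324, -0.0422, 0.2069]
eef_rot: [-3.14, -0.001, 0.157]
ft_force: [-0.6, -0.7, -0.9]
width: 0.0241
```

Call:
{"name": "servo_tool", "arguments": {"targets": [[[0,60,0],[0,0,2],1],[[1,120,0],[0,0,4],1],[[1,180,0],[0,0,6],1],[[1,230,0],[0,0,7],1],[[1,260,-20],[0,0,7],1],[[1,264,-50],[0,0,7],1],[[1,264,-85],[0,0,7],1],[[1,264,-85],[0,0,7],1],[[1,264,-85],[0,0,7],1]]}}

```text
t: 8.4
position: [0.5355, 0.2172, 0.122]
eef_rot: [3.142, -0.002, 0.272]
ft_force: [0.3, 0.5, -1.1]
width: 0.0238
```

```bash
python3 - <<'E'
from h import *
s=r.sense(); print(s['t'],s['position'],s['eef_rot'],s['width'])
for c,(a,b,e,f) in {"side":(210,90,330,200),"top":(215,120,305,235)}.items():
    im=r.read_camera(c); cv2.imwrite(f"pics/ab_{c}.png",cv2.resize(im[b:f,a:e],None,fx=5,fy=5,interpolation=cv2.INTER_CUBIC))
    for d in r.mark_of(c,"bar_centre")[:3]+r.mark_of(c,"bar_stone")[:3]: print(c,d['p'],tow(c,d['position']))
E
```

```text
8.4 [0.53545618 0.21720168 0.12203545] [ 3.14154221e+00 -1.71259870e-03  2.72326470e-01] 0.02379071174119967
side 0.82 [0.53215643 0.22006396 0.13253456]
side 0.59 [ 0.33463849 -0.47154175  0.00942391]
side 0.75 [ 0.33393727 -0.47030577  0.02914879]
side 0.72 [0.53908111 0.21975305 0.1558361 ]
top 0.58 [ 0.33094382 -0.47411887  0.00662729]
top 0.83 [ 0.33176154 -0.47447188  0.02557318]
```

View pics/ab_side.png

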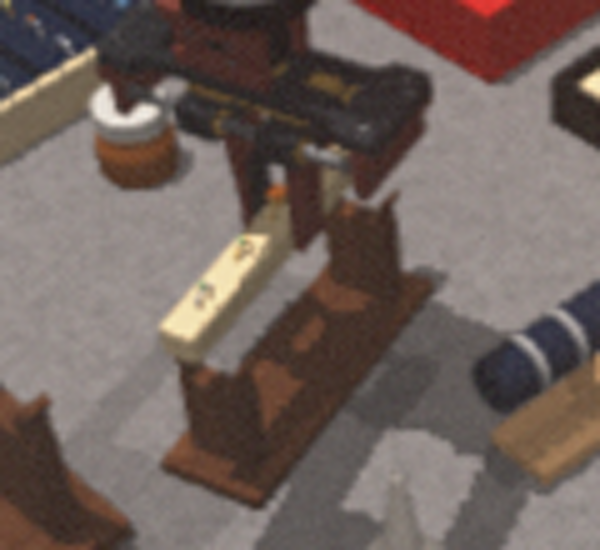

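View pics/ab_top.png

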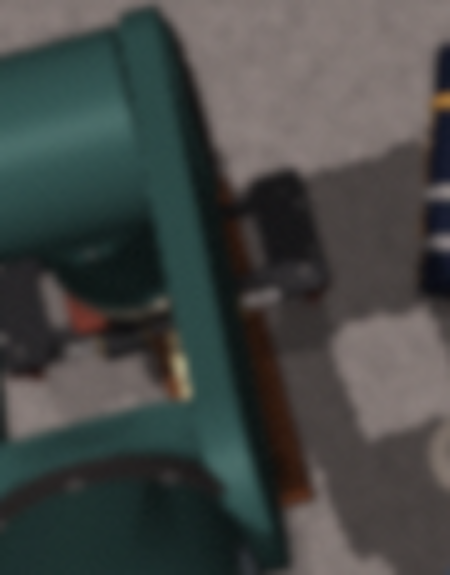

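```bash
python3 - <<'E'
from fit import *
c="side"; im=r.read_camera(c); s=r.sense(); x,y,z=s['position']; a,b=215,130
cr0=cv2.resize(im[b:b+65,a:a+70],None,fx=10,fy=10,interpolation=cv2.INTER_CUBIC)
res=[]
for dx,dy,col in ((0,0,(0,255,0)),(.002,.004,(255,0,255))):
    cr=cr0
    yw=s['eef_rot'][2]; R=np.array([[np.cos(yw),-np.sin(yw)],[np.sin(yw),np.cos(yw)]])
    V=box(-.11,.11,-.012,.012,z-.0056,z+.0164); V[:,:2]=V[:,:2]@R.T+[x+dx,y+dy]
    for i in range(8):
        for k in (1,2,4):
            if not i&k:
                p=[tuple(int(v) for v in (proj(c,V[q])+.5-[a,b])*10) for q in(i,i|k)]
                cv2.line(cr,p[0],p[1],col,1)
cv2.imwrite("pics/ov.png",cr0)
E
```

```text
(no output)
```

View pics/ov.png

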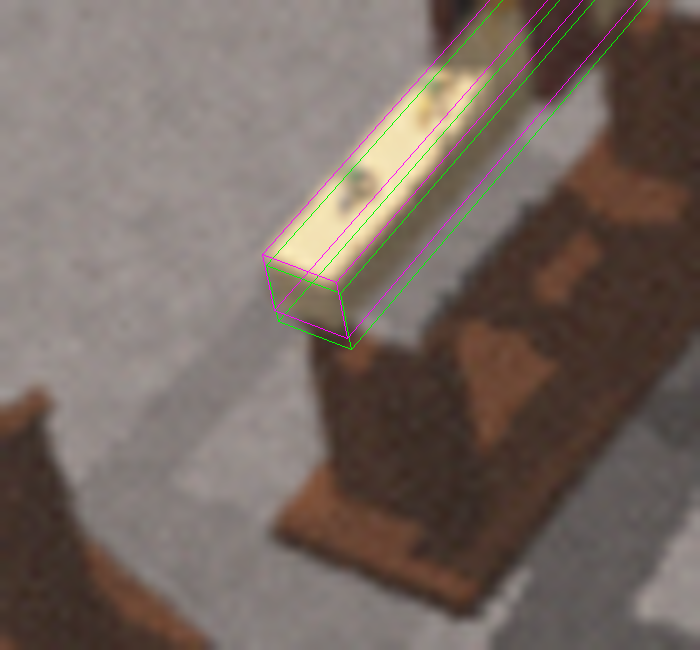

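Call:
{"name": "servo_tool", "arguments": {"targets": [[[0,0,-15],[0,0,0],1],[[0,0,-28],[0,0,0],1],[[0,0,-36],[0,0,0],1],[[0,0,-40],[0,0,0],1],[[0,0,-40],[0,0,0],1],[[0,0,-40],[0,0,0],1]]}}

```text
t: 9.5
position: [0.5344, 0.2177, 0.0805]
eef_rot: [-3.141, -0.0, 0.273]
ft_force: [0.7, 0.1, -1.5]
width: 0.0236
```

```bash
python3 - <<'E'
from h import *
s=r.sense(); print(s['t'],s['position'],s['eef_rot'],s['width'],s['ft_force'])
c="side"; im=r.read_camera(c)
cv2.imwrite("pics/dn.png",cv2.resize(im[100:200,220:320],None,fx=6,fy=6,interpolation=cv2.INTER_CUBIC))
E
```

```text
9.5 [0.53442003 0.21770386 0.08054631] [-3.14148998e+00 -2.60820120e-04  2.73380119e-01] 0.02363168143464636 [ 0.66934702  0.10129579 -1.4632273 ]
```

View pics/dn.png

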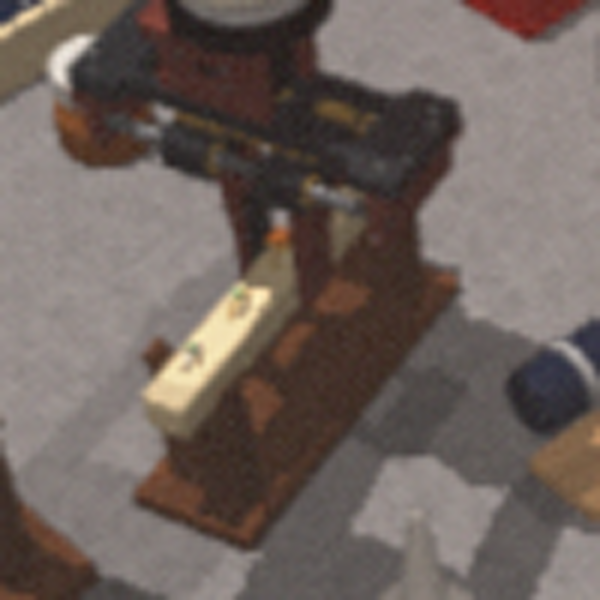

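Call:
{"name": "servo_tool", "arguments": {"targets": [[[0,0,0],[0,0,0],-1],[[0,0,0],[0,0,0],-1],[[0,0,0],[0,0,0],-1],[[0,0,0],[0,0,0],-1],[[0,0,0],[0,0,0],-1],[[0,0,0],[0,0,0],-1],[[0,0,20],[0,0,0],-1],[[0,0,60],[0,0,0],-1],[[0,0,120],[0,0,0],-1],[[0,0,120],[0,0,0],-1]]}}

```text
t: 10.8
position: [0.5378, 0.2187, 0.2057]
eef_rot: [-3.142, -0.01, 0.273]
ft_force: [0.3, -0.9, 0.6]
width: 0.0876
```

Call:
{"name": "servo_tool", "arguments": {"targets": [[[2,-60,0],[0,0,0],-1],[[4,-120,0],[0,0,0],-1],[[6,-180,0],[0,0,0],-1],[[8,-240,0],[0,0,0],-1],[[9,-290,-10],[0,0,0],-1],[[9,-317,-50],[0,0,-1],-1],[[9,-317,-110],[0,0,-1],-1],[[9,-317,-151],[0,0,-1],-1],[[9,-317,-151],[0,0,-1],-1],[[9,-317,-151],[0,0,-1],-1]]}}

```text
t: 12.05
position: [0.5438, -0.0994, 0.0503]
eef_rot: [3.141, -0.001, 0.256]
ft_force: [-0.0, -0.2, 0.8]
width: 0.0879
```

```bash
python3 - <<'E'
from fit import *
s=r.sense(); print(s['t'],s['position'],s['eef_rot'],s['width'])
for c,(a,b,e,f) in {"side":(230,115,310,195),"top":(225,140,305,235)}.items():
    im=r.read_camera(c); cv2.imwrite(f"pics/pl_{c}.png",cv2.resize(im[b:f,a:e],None,fx=6,fy=6,interpolation=cv2.INTER_CUBIC))
    for n in ("bar_centre","bar_stone"):
      for d in r.mark_of(c,n)[:3]: print(c,n,round(d['p'],2),tow(c,d['position']).round(4))
cv2.imwrite("pics/lo.png",cv2.resize(r.read_camera("side")[170:260,300:400],None,fx=6,fy=6,interpolation=cv2.INTER_CUBIC))
E
```

```text
12.05 [ 0.54382031 -0.09940515  0.05033928] [ 3.14135227e+00 -6.00485173e-04  2.56076192e-01] 0.08790142253705377
side bar_centre 0.75 [ 0.334  -0.4731  0.0132]
side bar_centre 0.69 [0.5323 0.2217 0.0921]
side bar_stone 0.82 [ 0.3345 -0.471   0.0301]
side bar_stone 0.56 [0.5396 0.2179 0.1165]
top bar_centre 0.6 [ 0.3318 -0.4761  0.0066]
top bar_centre 0.53 [0.5331 0.2182 0.0818]
top bar_stone 0.56 [ 0.3311 -0.4751  0.0249]
top bar_stone 0.51 [0.5325 0.2187 0.1103]
```

View pics/pl_side.png

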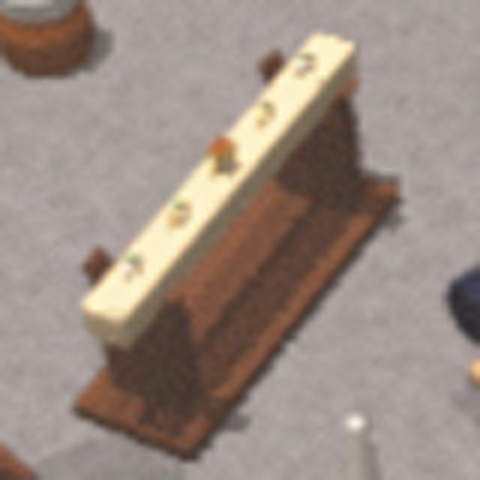

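View pics/pl_top.png

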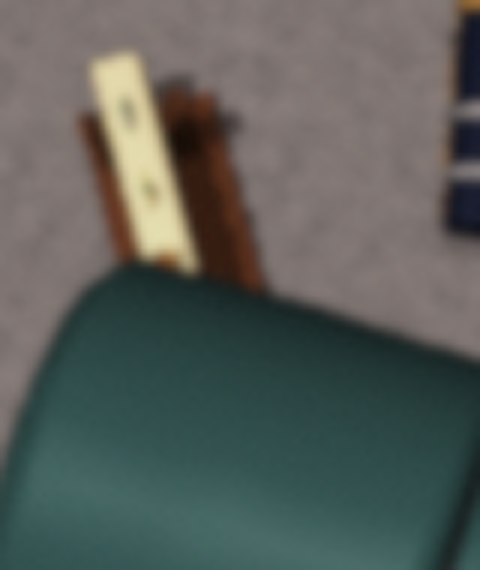

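View pics/lo.png

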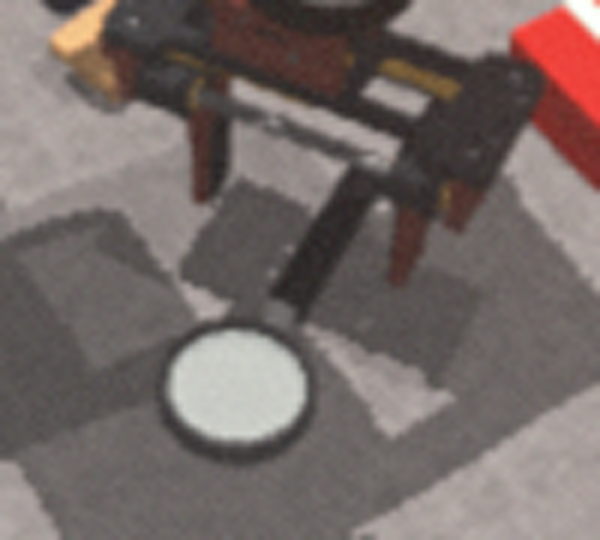

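```bash
python3 - <<'E'
from fit import *
for z in (.075,.079):
    fit("bar_centre",lambda p:[box(-.11,.11,-.012,.012,z,z+.022)],[.536,.219,.272],.09,cams=("side",),name="barpl%d"%(z*1000))
print(r.sense()['t'])
E
```

```text
bar_centre both [0.5372 0.2229 0.2829] yaw 16.2 cost 0.208
bar_centre side [0.5372 0.2229 0.2829] yaw 16.2 cost 0.208
bar_centre both [0.5345 0.2199 0.2736] yaw 15.7 cost 0.103
bar_centre side [0.5345 0.2199 0.2736] yaw 15.7 cost 0.103
12.6
```

View pics/barpl75_side_fit.png

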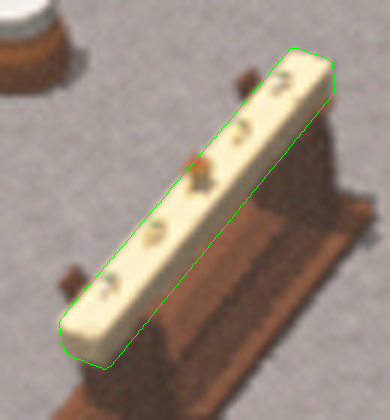

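```bash
python3 - <<'E'
from fit import *
c="side"
im0=cv2.imread("pics/side0.png"); im1=r.read_camera(c)
def run(im,x0,y0,x1,y1,p0,zs):
    cr=im[y0:y1,x0:x1]; hsv=cv2.cvtColor(cr,cv2.COLOR_BGR2HSV)
    m=((hsv[...,1]>45)&(hsv[...,0]>18)&(hsv[...,0]<40)).astype(np.uint8)
    m=cv2.morphologyEx(m,cv2.MORPH_CLOSE,np.ones((5,5)))
    n,l,st,_=cv2.connectedComponentsWithStats(m); m=(l==1+np.argmax(st[1:,4])).astype(float); print("px",m.sum())
    for z in zs:
        f=lambda p:np.abs(render(c,lambda q:[box(-.11,.11,-.012,.012,z,z+.022)],p,np.array([x0,y0]),m.shape)-m).sum()/m.sum()
        sim=np.array([p0]+[np.array(p0)+np.eye(3)[i]*[.01,.01,.05][i] for i in range(3)])
        s=minimize(f,p0,method="Nelder-Mead",options=dict(initial_simplex=sim,maxiter=200)); print(z,s.x.round(4),round(s.fun,3))
run(im0,375,235,470,310,[.532,-.345,-.197],(-.004,0,.004))
run(im1,235,110,300,180,[.536,.22,.272],(.071,.075,.079))
E
```

```text
px 753.0
-0.004 [ 0.5364 -0.3437 -0.1777] 0.298
0 [ 0.5344 -0.3443 -0.1873] 0.309
0.004 [ 0.53   -0.3445 -0.1891] 0.323
px 485.0
0.071 [0.5424 0.2289 0.2666] 0.431
0.075 [0.5386 0.2249 0.284 ] 0.441
0.079 [0.5362 0.2227 0.2801] 0.451
```

Call:
{"name": "servo_tool", "arguments": {"targets": [[[0,0,-25],[0,0,0],-1],[[0,0,-40],[0,0,0],-1],[[0,0,-47],[0,0,0],-1],[[0,0,-47],[0,0,0],1],[[0,0,-47],[0,0,0],1],[[0,0,-47],[0,0,0],1],[[0,0,-47],[0,0,0],1],[[0,0,-47],[0,0,0],1],[[0,0,-47],[0,0,0],1],[[0,0,-47],[0,0,0],1]], "newtons": 40}}

```text
t: 13.9
position: [0.5433, -0.0993, 0.0027]
eef_rot: [-3.141, -0.0, 0.256]
ft_force: [0.2, 0.3, 0.2]
width: 0.0215
```

Call:
{"name": "servo_tool", "arguments": {"targets": [[[0,0,0],[0,0,0],1],[[0,0,0],[0,0,0],1],[[0,0,0],[0,0,0],1],[[0,0,0],[0,0,0],1]]}}

```text
t: 14.4
position: [0.5432, -0.0994, 0.0026]
eef_rot: [-3.141, 0.0, 0.256]
ft_force: [0.1, -0.2, 1.0]
width: 0.0176
```

```bash
python3 - <<'E'
from h import *
s=r.sense(); print(s['t'],s['position'],s['eef_rot'],s['width'],s['ft_force'])
cv2.imwrite("pics/lo2.png",cv2.resize(r.read_camera("side")[170:260,300:400],None,fx=6,fy=6,interpolation=cv2.INTER_CUBIC))
E
```

```text
14.4 [ 0.54324696 -0.09939588  0.00261756] [-3.14145847e+00  2.87896773e-05  2.55774326e-01] 0.017627788030893158 [ 0.12471373 -0.20811212  0.98528071]
```

View pics/lo2.png

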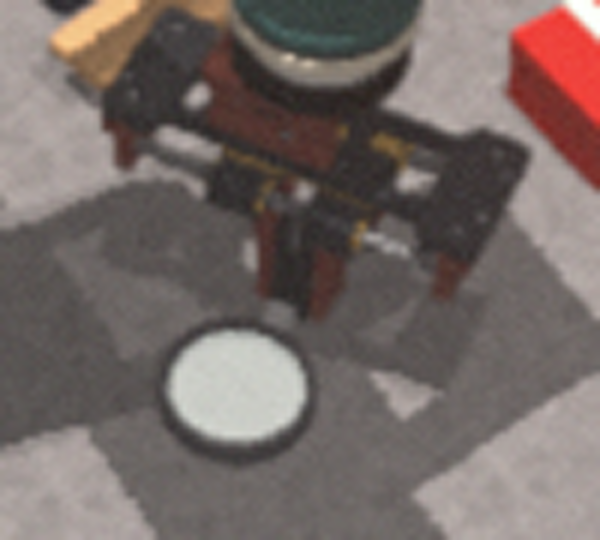

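Call:
{"name": "servo_tool", "arguments": {"targets": [[[0,0,10],[0,0,0],1],[[0,0,35],[0,0,0],1],[[0,0,70],[0,0,0],1],[[0,0,110],[0,0,0],1],[[0,0,150],[0,0,0],1],[[0,0,185],[0,0,0],1],[[0,0,197],[0,0,0],1],[[0,0,197],[0,0,0],1]]}}

```text
t: 15.45
position: [0.5434, -0.0994, 0.2]
eef_rot: [3.141, -0.001, 0.256]
ft_force: [-0.8, 0.1, -2.2]
width: 0.0179
```

Call:
{"name": "servo_tool", "arguments": {"targets": [[[-2,20,0],[0,0,4],1],[[-4,50,0],[0,0,11],1],[[-6,85,0],[0,0,19],1],[[-8,120,0],[0,0,27],1],[[-10,155,0],[0,0,35],1],[[-13,190,0],[0,0,43],1],[[-16,225,0],[0,0,51],1],[[-18,260,0],[0,0,59],1],[[-20,285,0],[0,0,65],1],[[-20,295,0],[0,0,68],1]]}}

```text
t: 16.7
position: [0.5213, 0.1975, 0.198]
eef_rot: [-3.138, 0.001, 1.449]
ft_force: [0.0, 0.6, -1.3]
width: 0.0179
```

Call:
{"name": "servo_tool", "arguments": {"targets": [[[-2,20,0],[0,0,5],1],[[-4,50,0],[0,0,12],1],[[-6,75,0],[0,0,19],1],[[-6,84,0],[0,0,23],1],[[-6,84,0],[0,0,23],1],[[-6,84,0],[0,0,23],1]]}}

```text
t: 17.45
position: [0.5168, 0.279, 0.199]
eef_rot: [-3.14, 0.0, 1.843]
ft_force: [0.1, -0.4, -1.6]
width: 0.0175
```

```bash
python3 - <<'E'
from h import *
s=r.sense(); print(s['t'],s['position'],s['eef_rot'],s['width'],s['ft_force'],s['moment'])
o=[]
for c in ("side","top"):
    im=r.read_camera(c); o.append(cv2.resize(im[60:200,180:330] if c=="side" else im[110:250,180:330],(400,373),interpolation=cv2.INTER_CUBIC))
    for d in r.mark_of(c,"loupe_lens")[:2]: print(c,round(d['p'],2),tow(c,d['position']).round(4))
    for d in r.mark_of(c,"bar_stone")[:2]: print(c,"stone",round(d['p'],2),tow(c,d['position']).round(4))
cv2.imwrite("pics/hov.png",np.hstack(o))
E
```

```text
17.45 [0.5168022  0.27896487 0.19899421] [-3.14007439e+00  4.53517317e-04  1.84282830e+00] 0.017474228393440906 [ 0.09455781 -0.44863137 -1.61482146] [-0.0311907  -0.02725058  0.02703465]
side 0.85 [0.5367 0.2167 0.2036]
side stone 0.84 [0.5373 0.2173 0.1171]
side stone 0.69 [ 0.3316 -0.4705  0.0283]
top 0.86 [0.5303 0.2158 0.2   ]
top 0.61 [ 0.6247  0.0655 -0.0015]
top stone 0.82 [ 0.3315 -0.4775  0.0228]
top stone 0.61 [0.5361 0.2218 0.1127]
```

View pics/hov.png

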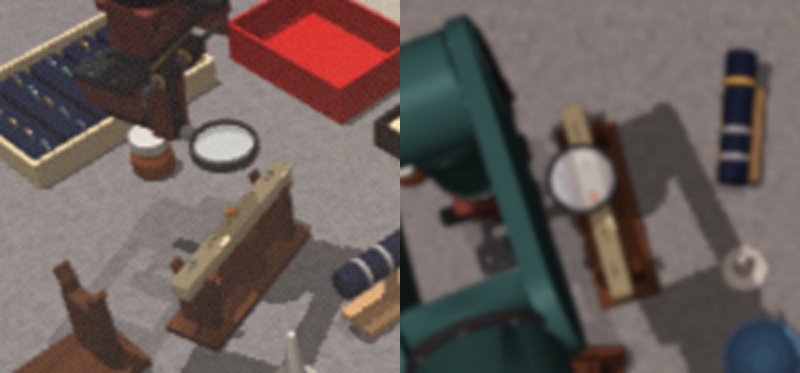

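Call:
{"name": "servo_tool", "arguments": {"targets": [[[1,1,-12],[0,0,0],1],[[1,1,-30],[0,0,0],1],[[1,1,-47],[0,0,0],1],[[1,1,-54],[0,0,0],1],[[1,1,-54],[0,0,0],1],[[1,1,-54],[0,0,0],1]]}}

```text
t: 18.5
position: [0.5187, 0.2808, 0.1461]
eef_rot: [3.141, -0.0, 1.844]
ft_force: [-0.1, -1.0, -1.5]
width: 0.0177
```

```bash
python3 - <<'E'
from h import *
s=r.sense(); print(s['t'],s['position'],s['eef_rot'],s['width'],s['ft_force'])
o=[]
for c in ("side","top"):
    im=r.read_camera(c); o.append(cv2.resize(im[100:180,220:310] if c=="side" else im[140:220,215:305],(400,356),interpolation=cv2.INTER_CUBIC))
    for n in ("loupe_lens","loupe_grip","bar_stone","bar_centre"):
      for d in r.mark_of(c,n)[:2]: print(c,n,round(d['p'],2),tow(c,d['position']).round(4))
cv2.imwrite("pics/hov2.png",np.hstack(o))
E
```

```text
18.5 [0.51871918 0.28081405 0.14607299] [ 3.14080231e+00 -1.01289997e-04  1.84410636e+00] 0.017702181848182875 [-0.07119942 -0.95065329 -1.53429412]
side loupe_lens 0.84 [0.5393 0.2167 0.1524]
side loupe_lens 0.25 [ 0.736  -0.1413  0.0014]
side loupe_grip 0.78 [0.5134 0.2961 0.1534]
side loupe_grip 0.65 [0.5357 0.2176 0.1159]
side bar_stone 0.89 [0.5381 0.219  0.1145]
side bar_stone 0.87 [ 0.3354 -0.4687  0.03  ]
side bar_centre 0.71 [0.5321 0.2233 0.0927]
side bar_centre 0.65 [ 0.3338 -0.4711  0.0142]
top loupe_lens 0.81 [0.5334 0.2176 0.147 ]
top bar_stone 0.75 [0.5345 0.2225 0.1112]
top bar_stone 0.63 [ 0.3301 -0.4746  0.0233]
top bar_centre 0.81 [0.534  0.2152 0.0817]
top bar_centre 0.74 [ 0.3312 -0.4746  0.0056]
```

View pics/hov2.png

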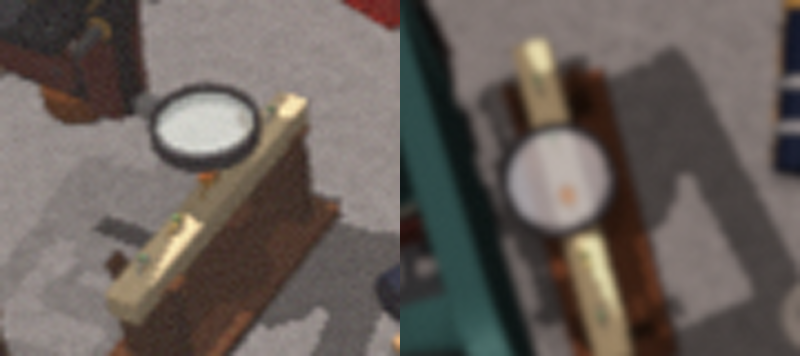

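Call:
{"name": "servo_tool", "arguments": {"targets": [[[0,0,-5],[0,0,0],1],[[0,0,-11],[0,0,0],1],[[0,0,-14],[0,0,0],1],[[0,0,-14],[0,0,0],1],[[0,0,-14],[0,0,0],1],[[0,0,-14],[0,0,0],1],[[0,0,-14],[0,0,0],1]]}}

```text
t: 19.88
position: [0.5184, 0.2807, 0.1318]
eef_rot: [3.141, -0.0, 1.844]
ft_force: [-0.3, 0.0, -1.4]
width: 0.0179
```

```bash
python3 - <<'E'
from h import *
s=r.sense(); print(s['t'],s['position'],s['eef_rot'],s['width'],s['ft_force'])
o=[]
for c in ("side","top"):
    im=r.read_camera(c); a,b=(220,100) if c=="side" else (215,140)
    cr=cv2.resize(im[b:b+80,a:a+90],(400,356),interpolation=cv2.INTER_CUBIC)
    # expected lens outline from the robot pose, and stone
    y=s['eef_rot'][2]; L=s['position']+np.array([-.0648*np.cos(y),-.0648*np.sin(y),.0044])
    for t in np.linspace(0,2*np.pi,60):
        q=(proj(c,L+.036*np.array([np.cos(t),np.sin(t),0]))+.5-[a,b])*400/90; cv2.circle(cr,tuple(int(v) for v in q),1,(0,255,0),-1)
    q=(proj(c,[.5344,.2177,.113])+.5-[a,b])*400/90; cv2.drawMarker(cr,tuple(int(v) for v in q),(255,0,255),0,10,1)
    o.append(cr)
    for n in ("loupe_lens","bar_stone","tstand","cone","pot"):
      for d in r.mark_of(c,n)[:1]: print(c,n,round(d['p'],2),tow(c,d['position']).round(4))
print(L)
cv2.imwrite("pics/hov3.png",np.hstack(o))
E
```

```text
19.875 [0.51837627 0.28068    0.1317874 ] [ 3.14140209e+00 -5.08079525e-05  1.84408864e+00] 0.017886844284540317 [-0.33544407  0.01654102 -1.39282613]
side loupe_lens 0.96 [0.5391 0.2171 0.1354]
side bar_stone 0.75 [0.5363 0.2204 0.1168]
side tstand 0.56 [0.6246 0.0665 0.0051]
side cone 0.71 [0.4667 0.063  0.0032]
side pot 0.6 [0.597  0.4477 0.0023]
top loupe_lens 0.58 [0.5349 0.2167 0.1307]
top bar_stone 0.76 [0.5347 0.2204 0.1089]
top tstand 0.8 [ 0.6262  0.0677 -0.0016]
top cone 0.79 [0.4676 0.0592 0.0021]
[0.53586599 0.21828489 0.1361874 ]
```

View pics/hov3.png

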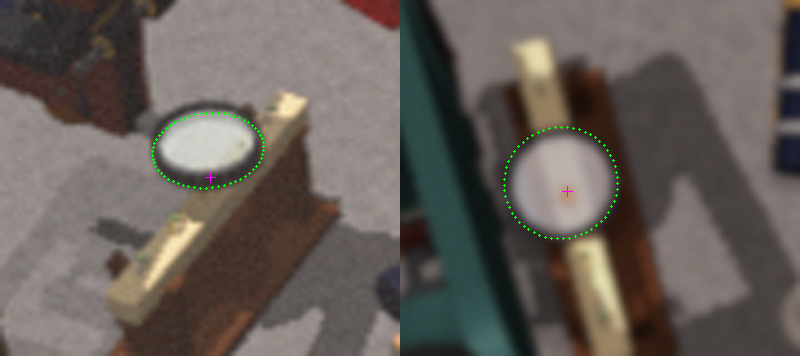

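Call:
{"name": "servo_tool", "arguments": {"targets": [[[-1,2,1],[0,0,0],1],[[-1,2,1],[0,0,0],1],[[-1,2,1],[0,0,0],1],[[-1,2,1],[0,0,0],1],[[-1,2,1],[0,0,0],1]]}}

```text
t: 21.1
position: [0.5173, 0.2826, 0.1326]
eef_rot: [-3.141, -0.0, 1.844]
ft_force: [0.4, 0.9, -1.0]
width: 0.0175
```

```bash
python3 - <<'E'
from rig import r
s=r.sense(); print(s['t'],s['position'],s['width'],abs(s['qvel']).max()); print(r.finish_job())
E
```

```text
21.1 [0.51727278 0.28262568 0.13262873] 0.017542805253716865 0.001978817500254197
the job is handed in; nothing more can be done
None
```

I laid the larger ring bar, rings up, in both slots of the smaller stand and let go. I then picked up the magnifier by its handle and handed the job in at about 21 s, still holding it over the middle stone. No verdict came back.

**Ring bar:** it was released without visible disturbance. With the bar at seat height, the side camera put its centre about 1–2 mm from the stand's centre and its yaw within about 1°. The one-camera fit could not confirm the bar's height by itself. I took it as seated from the gripper height at release, about 80.5 mm, with almost no contact force.

**Magnifier:** it was held still and level. My last full check was before a final nudge of (-1, +2, +1) mm.
- **Sideways offset:** the two cameras put the lens 4 mm from the stone, and the nudge was meant to reduce that.
- **Gap under the lens:** about 12 mm from the side camera, 15 mm from the top camera and 16 mm from the arm's own pose. All three are inside the 5–30 mm limit, and the nudge added about 1 mm.
- **Angle:** the handle was square to the bar within about 1°.

**Other goods:** the bracelet stand stayed where it was, within measurement error. The cone and jar showed nothing out of place but had no measured starting positions to compare with. I did not re-measure the gift box, dish or calculator at the end.

The two cameras disagreed by up to 8 mm on absolute positions. I therefore relied on the arm's pose and on relative offsets.

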